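# Fetch the spice jar from the back of the condiment rack

## Task

Get the spice jar out from the back of the condiment rack: first stand the pepper mill and the salt shaker, which are in its way, on the small wooden serving board, then stand the jar in the middle of the round cork coaster. After that put the mill and the shaker back on the rack, each on the very spot where it stood before; leave the honey and the jam where they are and do not knock anything over.

Things in the scene. Friction and masses are not known exactly. Their poses are not given: they have to be found in the camera images.
- pepper_mill: turned light-wood pepper mill, upright, 170 mm tall, round, one rigid piece; stands in one of the two front places of the rack. Origin: centre of its underside, z up its axis (yaw means nothing). Body 58 mm across at most; its head, from 123 to 159 mm above the underside, is 49 mm across at most (widest near 140 mm), with a 12 mm knob on top. About 0.18 kg
- salt_shaker: clear salt shaker with grey domed cap, upright, 90 mm tall, round; stands in the other front place of the rack. Origin: centre of its underside, z up. 44 mm across up to about 66 mm height, cap 34 to 40 mm across above. Mass about 0.1 kg
- spice_jar: spice jar with a green lid, upright, 106 mm tall, round, 45 mm across (lid from 85 to 105 mm height, 45 mm across); stands in the middle of the rack's back row. Origin: centre of its underside, z up. Mass about 0.11 kg
- honey: squat jar with a red lid, 65 mm across, 100 mm tall, at one end of the rack's back row, beside the spice jar; not to be moved. Origin: centre of its underside
- jam: squat jar of red jam with a white lid, 72 mm across, 102 mm tall, at the other end of the rack's back row, beside the spice jar; not to be moved. Origin: centre of its underside
- rack: fixed wooden condiment rack, 180 (its x) by 260 (its y) by 12 mm thick, open front at -x; thin steel rail 39 mm above the worktop round the back (x = 84) and rear half of the ends (y = +-124). Origin: centre of underside. The things stand 12 mm up, within 3 mm of spots marked by cork discs (x, y in mm): front (-42, 36), (-42, -36); back (35, 78), (35, 0), (35, -78)
- serving_board: fixed small dark wooden serving board flat on the worktop, the side area: 130 (its x) by 210 (its y) by 10 mm thick, plus a 70 mm wide, 10 mm thick handle that sticks out 53 mm at -x and is not for standing things on. Origin: centre of the underside of the 130 by 210 part, z up; standing surface 10 mm above the worktop
- coaster: fixed round cork coaster, 100 mm across, 6 mm thick, flat on the worktop beyond the serving board. Origin: centre of the underside; standing surface 6 mm above the worktop

How it is judged:
On the way, in this order (a step that is already met when the one before it is completed fails the run):
1. the pepper mill and the salt shaker both stand released on the serving board while the spice jar is still in its place (x of pepper_mill in the frame of serving_board between -0.055 and 0.055 m and y of pepper_mill in the frame of serving_board between -0.095 and 0.095 m and z of pepper_mill in the frame of serving_board between 0.006 and 0.014 m and angle between each of pepper_mill, salt_shaker's own z axis and vertical below 0.12 rad and linear speed of each of pepper_mill, salt_shaker below 0.02 m/s and contact force between each of pepper_mill, salt_shaker and the fingers below 0.05 N and x of salt_shaker in the frame of serving_board between -0.055 and 0.055 m and y of salt_shaker in the frame of serving_board between -0.095 and 0.095 m and z of salt_shaker in the frame of serving_board between 0.006 and 0.014 m and distance of spice_jar from where it was at the start of the episode below 0.015 m), for 0.2 s.
2. the spice jar stands released in the middle of the coaster while the mill and the shaker still stand on the serving board (horizontal distance between spice_jar and coaster below 0.015 m and z of spice_jar in the frame of coaster between 0.002 and 0.01 m and angle between each of spice_jar, pepper_mill, salt_shaker's own z axis and vertical below 0.12 rad and linear speed of each of spice_jar, pepper_mill, salt_shaker below 0.02 m/s and contact force between each of spice_jar, pepper_mill, salt_shaker and the fingers below 0.05 N and x of pepper_mill in the frame of serving_board between -0.055 and 0.055 m and y of pepper_mill in the frame of serving_board between -0.095 and 0.095 m and z of pepper_mill in the frame of serving_board between 0.006 and 0.014 m and x of salt_shaker in the frame of serving_board between -0.055 and 0.055 m and y of salt_shaker in the frame of serving_board between -0.095 and 0.095 m and z of salt_shaker in the frame of serving_board between 0.006 and 0.014 m), for 0.2 s.
At the end, for the whole second after the job is handed in: the spice jar stands upright on the coaster within 15 mm of its middle; the mill and the shaker stand upright on the rack, each within 15 mm of where it stood at the start; honey and jam stand within 20 mm of where they were; all released and at rest (horizontal distance between spice_jar and coaster below 0.015 m and z of spice_jar in the frame of coaster between 0.002 and 0.01 m and angle between each of spice_jar, pepper_mill, salt_shaker, honey, jam's own z axis and vertical below 0.12 rad and linear speed of each of spice_jar, pepper_mill, salt_shaker, honey, jam below 0.02 m/s and contact force between each of spice_jar, pepper_mill, salt_shaker and the fingers below 0.05 N and distance of each of pepper_mill, salt_shaker from where it was at the start of the episode below 0.015 m and distance of each of honey, jam from where it was at the start of the episode below 0.02 m); the robot touches nothing.
It fails at once if a thing of the rack is knocked over (angle between any of pepper_mill, salt_shaker, spice_jar, honey, jam's own z axis and vertical above 0.7 rad).
It fails at once if the honey or the jam is pushed out of its place (distance of any of honey, jam from where it was at the start of the episode above 0.02 m).
It also fails if it takes over 128 s, if anything falls off the work surface, if the arm or the gripper's body presses on something with over 40 N, if the wrist force passes 120 N, or if a joint passes its speed limit or range.

## Robot

A 7-joint arm with a two-finger parallel gripper is mounted at the origin on the work surface; the furniture and walls round the work are solid. World frame = base frame: x ahead of the robot, y to its left, z up, the work surface at z = 0. Lengths are in m, angles in rad, forces in N, time in s.
With the tool pointing down it reaches from about 0.35 to 0.9 m from the base axis. Payload 8.1 kg.
Tool frame: the origin (TCP) lies at the very end of the fingers, on their centre line; the grasp point (between the pads) lies 19 mm behind it; z points along the fingers, y is the line along which they close (so a half turn about z gives the same grasp; the last joint's range is limited). The gripper opens to 92 mm and grips with 3 to 60 N. Pads are 19 mm wide; open, the fingers measure 130 mm over their backs; the gripper's body (75 mm by 190 mm) begins 47 mm behind the grasp point.
Start: joints at [-1.344, 0.434, 0.025, 1.573, -0.012, 1.134, -0.075], TCP at [0.202, 0.591, 0.227] pointing down, gripper open.
Joint ranges: [-2.62, 2.62], [-0.44, 2.09], [-1.27, 1.32], [0.08, 2.57], [-1.32, 4.46], [0.12, 2], [-2.74, 2.74]. Speed limits (rad/s): [2.22, 2.22, 3.01, 3.01, 3.14, 3.14, 3.14].

## Interface

Orientations are given as a rotation vector (axis times angle).
In Python, from cell import readout, cams, job gives the robot as it stands.
- The arm moves only by the tool drive_tool, never from a script. Its argument "commands" is a list of rows, each a list of 3 entries, a list of its own where there are three numbers: the turn, a rotation vector about the tool's x, y, z in rad, then the shift along the tool's x, y, z in cm, then the gripper's target within -1 to 1 (fully open at 1, half-way at 0, shut at -1). A call has 1 to 20 rows; each row is the pose to reach, as a shift and turn from the pose commanded when the call began, along the tool's axes at that moment; what a row does not reach only later rows make up. A row lasts 1/12 s, in which the tool goes at most 41.7 mm and 7.16 degrees, less where a joint would pass 70% of its speed; a pose out of reach is approached as far as the arm can. A call with a gripper value outside its range is refused whole. The fingers move at their own pace and stop on an object; "newtons" is the grip in N (left out, the last holds). Time passes only in rows, so rows that repeat a pose let the fingers close. It gives the time, the measured TCP pose, the force, the opening and the grip force at its end, in the units of the state.
- readout.observe(): the state, without advancing time (a new reading comes with each control period).
- cams.get_image(name): name is "scene" or "top" or "wrist"; returns the picture (400x640x3 uint8, blue, green, red); there is no depth.
- cams.camera_info(name): a dict with "camera_matrix" (3x3 intrinsics, pixels), "R" (3x3) and "t" (3): a world point X has camera coordinates R X + t. Camera axes: x right, y down, z forward; pixel columns grow to the right and rows downward; lengths in m; the calibration is good to about 2 mm. The wrist camera is an equidistant fisheye: a pixel r from the principal point sees the ray r / f radians off the axis. A picture is of the moment at which its call begins: read the wrist's pose just before it. camera_info takes no time and is no camera call; for the wrist camera it gives the pose at the moment of the call.
- job.sign_off(): hands the job in; it is judged then, once.
The state is a dict: "clock": time; "joints": joint angles; "dq": joint speeds; "joint_efforts": joint torques, N m; "position": TCP position; "ee_rot": TCP orientation; "force": force on the tool from outside, world axes, zero at the start; "ft_torque": the same for the moment, N m; "width": opening from 0.0 (shut) to 1.0 (fully open); "gripper_force": force on a finger pad.
Only numpy, scipy, OpenCV 4.12 (cv2) and the standard library are available. Lean on these libraries where they do the work, as an engineer would, in place of code of your own. Each camera call takes 0.05 s, during which the arm holds its last target. There are 200 camera calls.

## Working session

There is one attempt and no reset: what is moved stays moved. The work goes in short steps, Python scripts to look and compute and a tool call to move; the robot and the scene stay as the last step left them, time stands still between calls to the robot, and variables do not carry over. Pictures are saved under pics/ and viewed, at most 14 in all, crops included, and the job is handed in when it is done.

Besides the shell and the picture viewer there is one more tool, called in YAML: its name, and indented under it one key for each argument. drive_tool: Moves the arm, as the interface text tells. Its arguments: {"type":"object","properties":{"commands":{"type":"array"},"newtons":{"type":"number"}},"required":["commands"]}

```bash
mkdir -p pics; python3 - <<'E'
from cell import readout, cams
import cv2, numpy as np
o=readout.observe(); print({k:np.round(v,3).tolist() for k,v in o.items()})
for n in ("scene","top"):
    i=cams.camera_info(n); print(n,[np.round(i[k],4).tolist() for k in("camera_matrix","R","t")])
    cv2.imwrite(f"pics/{n}0.png",cams.get_image(n))
E
```

```text
{'clock': 0.0, 'joints': [-1.344, 0.435, 0.025, 1.574, -0.012, 1.134, -0.075], 'dq': [0.0, 0.0, -0.0, -0.001, -0.0, -0.001, -0.001], 'joint_efforts': [-0.0, -66.786, 0.985, -31.446, -0.061, 0.043, 0.0], 'position': [0.202, 0.591, 0.226], 'ee_rot': [-0.516, -3.099, 0.003], 'force': [-0.239, -0.903, 1.25], 'ft_torque': [-0.023, 0.006, 0.025], 'gripper_force': 0.0, 'width': 1.005}
scene [[[370.8932, 0.0, 324.6651], [0.0, 370.8932, 194.681], [0.0, 0.0, 1.0]], [[-0.7879, -0.6156, 0.0154], [-0.3491, 0.4259, -0.8347], [0.5073, -0.663, -0.5504]], [0.3999, 0.2871, 0.5465]]
top [[[467.7875, 0.0, 322.4334], [0.0, 467.7875, 199.5177], [0.0, 0.0, 1.0]], [[-0.0276, -0.9996, 0.0048], [-0.9975, 0.0272, -0.0655], [0.0653, -0.0066, -0.9978]], [-0.0436, 0.5488, 1.1408]]
```

View pics/scene0.png

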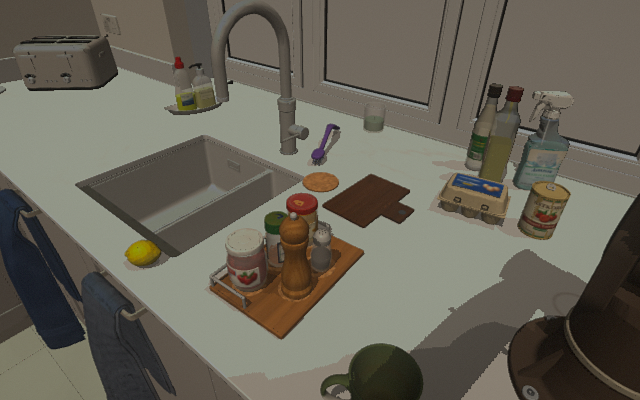

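View pics/top0.png

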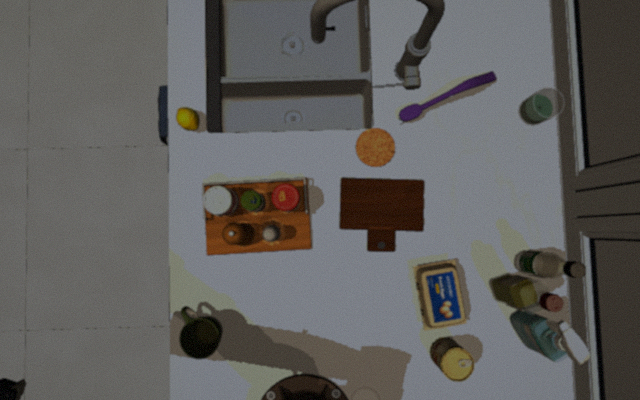

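```bash
cat > h.py <<'E'
import numpy as np, cv2
from cell import readout, cams
from scipy.spatial.transform import Rotation as Rn
def proj(n,X):
    i=cams.camera_info(n); c=np.atleast_2d(X)@np.array(i["R"]).T+np.array(i["t"]); p=c@np.array(i["camera_matrix"]).T
    return p[:,:2]/p[:,2:]
def unproj(n,uv,z):
    i=cams.camera_info(n); R=np.array(i["R"]); t=np.array(i["t"])
    d=R.T@np.linalg.solve(i["camera_matrix"],[uv[0],uv[1],1]); c=-R.T@t
    return c+d*(z-c[2])/d[2]
def seg(im,lo,hi,box):
    u0,v0,u1,v1=box; m=np.zeros(im.shape[:2],np.uint8)
    m[v0:v1,u0:u1]=cv2.inRange(cv2.cvtColor(im,cv2.COLOR_BGR2HSV),lo,hi)[v0:v1,u0:u1]
    cs=cv2.findContours(m,0,2)[0]; return max(cs,key=cv2.contourArea) if cs else None
E
python3 - <<'E'
from h import *
im=cv2.imread("pics/top0.png"); hsv=cv2.cvtColor(im,cv2.COLOR_BGR2HSV)
for n,p in dict(coaster=(376,147),board=(382,200),handle=(380,243),table=(330,240),rack=(290,240),jam=(218,200),honey=(287,195),spice=(252,202),mill=(234,232),shaker=(271,231)).items(): print(n,hsv[p[1],p[0]],unproj("top",p,.01).round(3))
c=cv2.resize(im[120:265,195:435],None,fx=3.3,fy=3.3,interpolation=cv2.INTER_CUBIC)
s=cv2.imread("pics/scene0.png")[190:335,205:370]
cv2.imwrite("pics/c1.png",c); cv2.imwrite("pics/c2.png",cv2.resize(s,None,fx=4,fy=4,interpolation=cv2.INTER_CUBIC))
E
```

```text
coaster [ 16 163 128] [ 0.677 -0.197  0.01 ]
board [  9 221  52] [ 0.543 -0.207  0.01 ]
handle [23 28 37] [ 0.436 -0.199  0.01 ]
table [103  22 139] [ 0.447 -0.075  0.01 ]
rack [ 12 205 108] [0.45  0.024 0.01 ]
jam [ 60   8 127] [0.554 0.201 0.01 ]
honey [  4 236 106] [0.562 0.029 0.01 ]
spice [103  43  42] [0.547 0.117 0.01 ]
mill [ 16 141  47] [0.473 0.163 0.01 ]
shaker [ 19  61 105] [0.473 0.071 0.01 ]
```

View pics/c1.png

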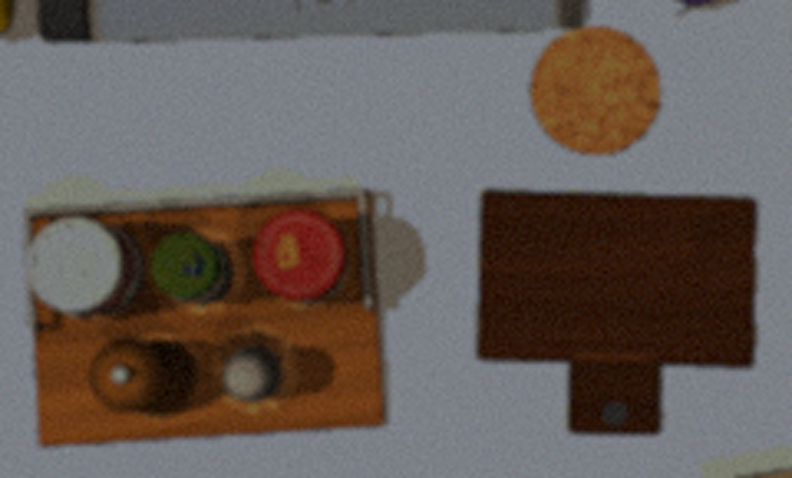

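View pics/c2.png

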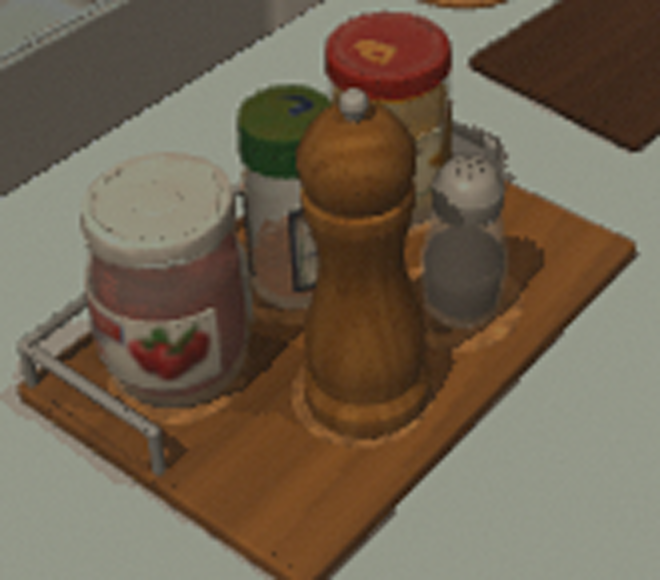

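```bash
python3 - <<'E'
from h import *
T=lambda u,v:((u+.5)/3.3-.5+195,(v+.5)/3.3-.5+120)
S=lambda u,v:((u+.5)/4-.5+205,(v+.5)/4-.5+190)
def show(n,*a): print(n,np.round(unproj(*a)*1000,1))
fl,fr=unproj("top",T(40,444),.012),unproj("top",T(385,423),.012)
d=fl-fr; yaw=np.arctan2(-d[0],d[1]); print("rack front",fl,fr,np.linalg.norm(d),yaw)
ctr=(fl+fr)/2+.09*np.array([np.cos(yaw),np.sin(yaw),0]); print("rack",ctr)
for n,x,y in(("f+",-42,36),("f-",-42,-36),("jam",35,78),("spice",35,0),("honey",35,-78)):
    c,s=np.cos(yaw),np.sin(yaw); print(n,np.round(ctr[:2]*1000+[c*x-s*y,s*x+c*y],1))
show("mill knob","top",T(120,374),.176); show("mill knob scene","scene",S(353,102),.176)
show("shaker top","top",T(246,376),.09); show("shaker scene dome top","scene",S(470,168),.098)
show("spice","top",T(185,266),.117); show("spice scene","scene",S(283,110),.118)
show("jam","top",T(76,264),.114); show("honey","top",T(299,253),.112)
show("coaster","top",T(595,91),.006)
p=np.array([unproj("top",T(*q),.01) for q in((481,191),(756,199),(753,366),(479,357))]); print("board",p.mean(0),p)
E
```

```text
rack front [0.4203757  0.23042942 0.012     ] [ 0.42884866 -0.02792293  0.012     ] 0.2584912493416464 0.03278439525553268
rack [0.51456382 0.10420332 0.012     ]
f+ [471.4 138.8]
f- [473.8  66.8]
jam [547.  183.3]
spice [549.5 105.4]
honey [552.1  27.4]
mill knob [471.1 138.7 176. ]
mill knob scene [471.  134.5 176. ]
shaker top [467.2  67.   90. ]
shaker scene dome top [467.1  61.9  98. ]
spice [543.7 104.3 117. ]
spice scene [545.9 102.8 118. ]
jam [547.3 179.6 114. ]
honey [550.9  26.3 112. ]
coaster [ 676.8 -194.9    6. ]
board [ 0.53301059 -0.20623618  0.01      ] [[ 0.60184563 -0.10521278  0.01      ]
 [ 0.59010644 -0.31367326  0.01      ]
 [ 0.4638193  -0.3061317   0.01      ]
 [ 0.47627099 -0.09992699  0.01      ]]
```

drive_tool:
  commands:
    - [[0,0,-0.33],[-40.2,-34.2,-5.4],1]
    - [[0,0,-0.33],[-40.2,-34.2,-5.4],1]
    - [[0,0,-0.33],[-40.2,-34.2,-5.4],1]
    - [[0,0,-0.33],[-40.2,-34.2,-5.4],1]
    - [[0,0,-0.33],[-40.2,-34.2,-5.4],1]
    - [[0,0,-0.33],[-40.2,-34.2,-5.4],1]
    - [[0,0,-0.33],[-40.2,-34.2,-5.4],1]
    - [[0,0,-0.33],[-40.2,-34.2,-5.4],1]
    - [[0,0,-0.33],[-40.2,-34.2,-5.4],1]
    - [[0,0,-0.33],[-40.2,-34.2,-5.4],1]
    - [[0,0,-0.33],[-40.2,-34.2,-5.4],1]
    - [[0,0,-0.33],[-40.2,-34.2,-5.4],1]
    - [[0,0,-0.33],[-40.2,-34.2,-5.4],1]
    - [[0,0,-0.33],[-40.2,-34.2,-5.4],1]
    - [[0,0,-0.33],[-40.2,-34.2,-5.4],1]
    - [[0,0,-0.33],[-40.2,-34.2,-5.4],1]
    - [[0,0,-0.33],[-40.2,-34.2,-5.4],1]
    - [[0,0,-0.33],[-40.2,-34.2,-5.4],1]
    - [[0,0,-0.33],[-40.2,-34.2,-5.4],1]
    - [[0,0,-0.33],[-40.2,-34.2,-5.4],1]
  newtons: 15

```text
clock: 1.77
position: [0.4716, 0.1383, 0.2807]
ee_rot: [0.003, -3.141, -0.0]
force: [0.3, 0.4, 0.3]
width: 1.002
gripper_force: 0.0
```

```bash
cat >> h.py <<'E'
def delta(p,yaw=np.pi/2):
    "turn and shift (cm) in tool axes to TCP p, tool down with tool y at angle yaw"
    o=readout.observe(); R=Rn.from_rotvec(o["ee_rot"]); y=np.array([np.cos(yaw),np.sin(yaw),0]); z=np.array([0,0,-1.])
    G=Rn.from_matrix(np.array([np.cross(y,z),y,z]).T)
    print("turn",(R.inv()*G).as_rotvec().round(3),"cm",(R.inv().apply(np.array(p)-o["position"])*100).round(2),"| t",round(o["clock"],2),"pos",np.round(o["position"],4),"w",round(o["width"],3),"gf",o["gripper_force"],"F",np.round(o["force"],1),"q",np.round(o["joints"],2))
E
python3 - <<'E'
from h import *
delta([.471,.137,.133])
i=cams.camera_info("wrist"); print({k:np.round(v,4).tolist() for k,v in i.items() if k!="name"})
im=cams.get_image("wrist"); cv2.imwrite("pics/w1.png",im)
E
```

```text
turn [ 0.    -0.     0.002] cm [ 0.06 -0.13 14.77] | t 1.77 pos [0.4716 0.1383 0.2807] w 1.002 gf 0.0 F [0.3 0.4 0.3] q [-0.59  0.17  0.23  1.82 -0.04  1.16  1.23]
{'camera_matrix': [[309.7069, 0.0, 323.9878], [0.0, 309.7069, 199.508], [0.0, 0.0, 1.0]], 'R': [[-0.0019, 1.0, -0.0013], [0.9584, 0.0022, 0.2853], [0.2853, -0.0007, -0.9584]], 't': [-0.1378, -0.5025, 0.3083]}
```

View pics/w1.png

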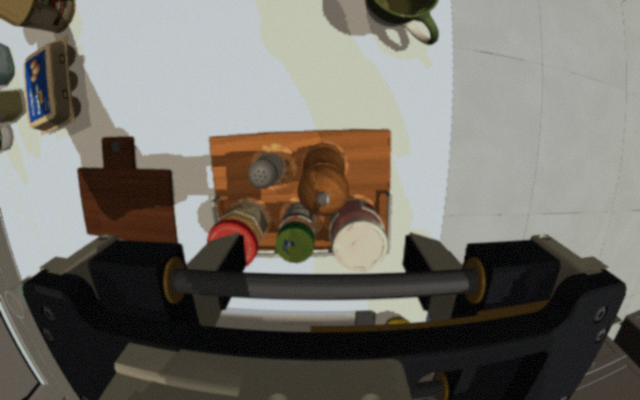

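```bash
cat >> h.py <<'E'
def wun(uv,z):
    i=cams.camera_info("wrist"); K=np.array(i["camera_matrix"]); R=np.array(i["R"]); t=np.array(i["t"])
    d=np.array([uv[0]-K[0,2],uv[1]-K[1,2]]); r=np.hypot(*d); th=r/K[0,0]; v=R.T@np.r_[d/max(r,1e-9)*np.sin(th),np.cos(th)]; c=-R.T@t
    return (c+v*(z-c[2])/v[2]).round(4)
E
python3 - <<'E'
from h import *
for n,uv,z in(("mill",(322,199),.178),("mill head",(324,188),.150),("shaker",(266,171),.095),("spice",(295,241),.118),("board TR",(173,169),.01),("board TL",(79,171),.01),("rackFR",(389,130),.012),("rackFL",(210,137),.012)): print(n,wun(uv,z))
E
```

```text
mill [0.4707 0.137  0.178 ]
mill head [0.4679 0.1387 0.15  ]
shaker [0.462  0.0723 0.095 ]
spice [0.5383 0.1058 0.118 ]
board TR [ 0.473  -0.0923  0.01  ]
board TL [ 0.4687 -0.3008  0.01  ]
rackFR [0.4197 0.2287 0.012 ]
rackFL [ 0.4272 -0.0254  0.012 ]
```

drive_tool:
  commands:
    - [[0,0,0],[0.1,-0.1,4],1]
    - [[0,0,0],[0.1,-0.1,8],1]
    - [[0,0,0],[0.1,-0.1,11.5],1]
    - [[0,0,0],[0.1,-0.1,14],1]
    - [[0,0,0],[0.1,-0.1,14.9],1]
    - [[0,0,0],[0.1,-0.1,14.9],1]
    - [[0,0,0],[0.1,-0.1,14.9],0.3]
    - [[0,0,0],[0.1,-0.1,14.9],-0.5]
    - [[0,0,0],[0.1,-0.1,14.9],-0.5]
    - [[0,0,0],[0.1,-0.1,14.9],-0.5]
    - [[0,0,0],[0.1,-0.1,14.9],-0.5]
    - [[0,0,0],[0.1,-0.1,14.9],-0.5]
    - [[0,0,0],[0.1,-0.1,14.9],-0.5]
  newtons: 15

```text
clock: 2.9
position: [0.4711, 0.1366, 0.1321]
ee_rot: [-0.0, 3.141, 0.001]
force: [0.3, -0.1, -0.2]
width: 0.541
gripper_force: 0.2
```

```bash
python3 -c "
from h import *
delta([.515,-.130,.25])"
```

```text
turn [0.    0.001 0.   ] cm [ -4.39 -26.66 -11.8 ] | t 2.9 pos [0.4711 0.1366 0.1321] w 0.541 gf 0.20016656515508657 F [ 0.3 -0.1 -0.2] q [-0.55  0.33  0.2   2.02 -0.09  0.8   1.28]
```

drive_tool:
  commands:
    - [[0,0,0],[0,0,0],-1]
    - [[0,0,0],[0,0,0],-1]
    - [[0,0,0],[0,0,0],-1]
    - [[0,0,0],[0,0,0],-1]
    - [[0,0,0],[0,0,-1],-1]
    - [[0,0,0],[0,0,-2.5],-1]
    - [[0,0,0],[0,0,-4],-1]
    - [[0,0,0],[0,0,-4],-1]

```text
clock: 3.57
position: [0.4721, 0.1368, 0.1742]
ee_rot: [0.0, 3.139, 0.002]
force: [1.1, -0.0, -1.9]
width: 0.523
gripper_force: 15.0
```

```bash
python3 - <<'E'
from h import *
delta([.515,-.130,.25])
a=cams.get_image("scene"); b=cams.get_image("wrist"); cv2.imwrite("pics/s2.png",np.hstack([cv2.resize(a[100:360,180:440],(400,400)),cv2.resize(b[60:310,180:430],(400,400))]))
E
```

```text
turn [ 0.001  0.003 -0.   ] cm [ -4.31 -26.67  -7.6 ] | t 3.57 pos [0.4721 0.1368 0.1742] w 0.523 gf 14.99977556810336 F [ 1.1 -0.  -1.9] q [-0.56  0.27  0.22  1.98 -0.07  0.9   1.26]
```

View pics/s2.png

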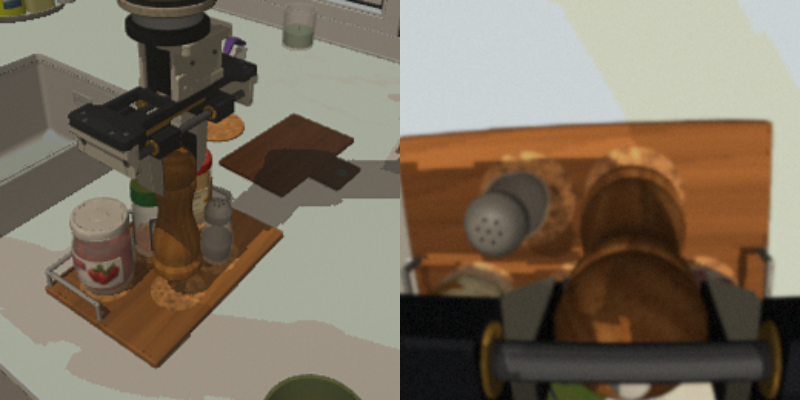

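drive_tool:
  commands:
    - [[0,0,0],[0,0,-3],-1]
    - [[0,0,0],[0,0,-6],-1]
    - [[0,0,0],[0,0,-8.5],-1]
    - [[0,0,0],[0,0,-8.5],-1]
    - [[0,0,0],[-0.3,-1.5,-8.5],-1]
    - [[0,0,0],[-0.8,-4.5,-8.5],-1]
    - [[0,0,0],[-1.3,-7.5,-8.5],-1]
    - [[0,0,0],[-1.8,-10.5,-8.5],-1]
    - [[0,0,0],[-2.3,-13.5,-8.5],-1]
    - [[0,0,0],[-2.8,-16.5,-8.5],-1]
    - [[0,0,0],[-3.3,-19.5,-8.5],-1]
    - [[0,0,0],[-3.8,-22.5,-8.5],-1]
    - [[0,0,0],[-4.2,-25.5,-8],-1]
    - [[0,0,0],[-4.3,-26.7,-6],-1]
    - [[0,0,0],[-4.3,-26.7,-3],-1]
    - [[0,0,0],[-4.3,-26.7,0],-1]
    - [[0,0,0],[-4.3,-26.7,2],-1]
    - [[0,0,0],[-4.3,-26.7,3.2],-1]
    - [[0,0,0],[-4.3,-26.7,3.6],-1]
    - [[0,0,0],[-4.3,-26.7,3.8],-1]
  newtons: 18

```text
clock: 5.33
position: [0.5129, -0.1303, 0.1321]
ee_rot: [-0.0, -3.138, -0.0]
force: [-0.6, 0.3, -1.8]
width: 0.521
gripper_force: 18.0
```

```bash
python3 -c "
from h import *
delta([.515,-.130,.131])"
```

```text
turn [ 0.    -0.003 -0.   ] cm [-0.21  0.03  0.11] | t 5.33 pos [ 0.5129 -0.1303  0.1321] w 0.521 gf 17.999824779057064 F [-0.6  0.3 -1.8] q [-0.13  0.4   0.37  1.94 -0.19  0.84  1.91]
```

drive_tool:
  commands:
    - [[0,0,0],[0,0,0],-1]
    - [[0,0,0],[0,0,0.1],-1]
    - [[0,0,0],[0,0,0.2],-1]
    - [[0,0,0],[0,0,0.2],-1]

```text
clock: 5.67
position: [0.5144, -0.1304, 0.1323]
ee_rot: [-0.0, 3.14, 0.0]
force: [0.3, 0.4, -2.0]
width: 0.525
gripper_force: 18.0
```

drive_tool:
  commands:
    - [[0,0,0],[0,0,0.1],-1]
    - [[0,0,0],[0,0,0.2],-1]
    - [[0,0,0],[0,0,0.2],-1]

```text
clock: 5.92
position: [0.5146, -0.1305, 0.1301]
ee_rot: [-0.0, 3.14, -0.0]
force: [1.0, 1.0, 0.5]
width: 0.525
gripper_force: 18.0
```

drive_tool:
  commands:
    - [[0,0,0],[0,0,0],0.15]
    - [[0,0,0],[0,0,0],0.3]
    - [[0,0,0],[0,0,0],0.6]
    - [[0,0,0],[0,0,0],0.9]
    - [[0,0,0],[0,0,0],0.9]
    - [[0,0,0],[0,0,0],0.9]
    - [[0,0,0],[0,0,-2],0.9]
    - [[0,0,0],[0,0,-5],0.9]
    - [[0,0,0],[0,0,-8.5],0.9]
    - [[0,0,0],[0,0,-11],0.9]
    - [[0,0,0],[0,0,-11],0.9]
    - [[0,0,0],[0,0,-11],0.9]

```text
clock: 6.92
position: [0.5149, -0.1306, 0.2411]
ee_rot: [-0.0, 3.138, -0.0]
force: [-0.6, -0.5, -0.1]
width: 0.949
gripper_force: 0.0
```

```bash
python3 -c "
from h import *
delta([.468,.066,.24]); delta([.468,.066,.048])"
```

```text
turn [-0.     0.003  0.   ] cm [ 4.68 19.66  0.09] | t 6.92 pos [ 0.5149 -0.1306  0.2411] w 0.949 gf 0.0 F [-0.6 -0.5 -0.1] q [-0.17  0.27  0.4   1.81 -0.12  1.08  1.85]
turn [-0.     0.003  0.   ] cm [ 4.74 19.66 19.29] | t 6.92 pos [ 0.5149 -0.1306  0.2411] w 0.949 gf 0.0 F [-0.6 -0.5 -0.1] q [-0.17  0.27  0.4   1.81 -0.12  1.08  1.85]
```

drive_tool:
  commands:
    - [[0,0,0],[1,4,0],0.9]
    - [[0,0,0],[2,8,0],0.9]
    - [[0,0,0],[3,12,0],0.9]
    - [[0,0,0],[4,16,0],0.9]
    - [[0,0,0],[4.7,19.7,0],0.9]
    - [[0,0,0],[4.7,19.7,2],0.9]
    - [[0,0,0],[4.7,19.7,5],0.9]
    - [[0,0,0],[4.7,19.7,5],0.9]
    - [[0,0,0],[4.7,19.7,5],0.9]

```text
clock: 7.67
position: [0.4653, 0.066, 0.1882]
ee_rot: [-0.0, -3.137, 0.003]
force: [0.2, 1.2, 0.6]
width: 0.946
gripper_force: 0.0
```

```bash
python3 - <<'E'
from h import *
delta([.468,.066,.048])
a=cams.get_image("wrist"); b=cams.get_image("scene"); cv2.imwrite("pics/w3.png",np.hstack([cv2.resize(a[100:300,200:400],(500,500)),cv2.resize(b[100:300,280:400],(300,500))]))
E
```

```text
turn [-0.002 -0.005 -0.   ] cm [-0.34  0.03 14.02] | t 7.67 pos [0.4653 0.066  0.1882] w 0.946 gf 0.0 F [0.2 1.2 0.6] q [-0.49  0.23  0.28  2.   -0.08  0.93  1.4 ]
```

View pics/w3.png

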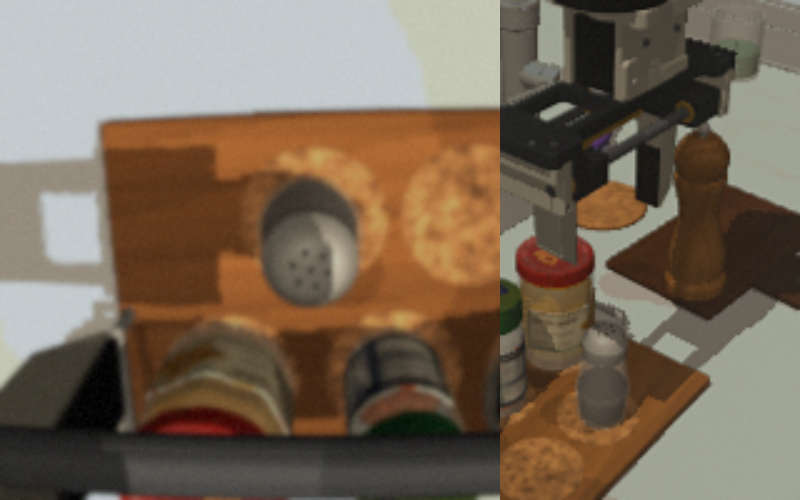

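```bash
python3 - <<'E'
from h import *
for n,uv,z in(("holes",(324,208),.102),("cap c",(324,203),.088),("mill disc",(384,185),.012),("shaker low body",(324,178),.03)): print(n,wun(uv,z))
delta([.467,.0655,.048])
E
```

```text
holes [0.4698 0.0666 0.102 ]
cap c [0.4698 0.0666 0.088 ]
mill disc [0.4721 0.1344 0.012 ]
shaker low body [0.4602 0.0665 0.03  ]
turn [-0.    -0.    -0.001] cm [ 0.02 -0.04 14.23] | t 7.77 pos [0.4673 0.066  0.1903] w 0.949 gf 0.0 F [-0.1  0.2  0.4] q [-0.49  0.22  0.28  2.   -0.08  0.93  1.4 ]
```

drive_tool:
  commands:
    - [[0,0,0],[-0.1,0,3.5],0.9]
    - [[0,0,0],[-0.1,0,7],0.9]
    - [[0,0,0],[-0.1,0,10],0.9]
    - [[0,0,0],[-0.1,0,12.5],0.9]
    - [[0,0,0],[-0.1,0,13.8],0.9]
    - [[0,0,0],[-0.1,0,14.2],0.9]
    - [[0,0,0],[-0.1,0,14.2],0.9]
    - [[0,0,0],[-0.1,0,14.2],0.2]
    - [[0,0,0],[-0.1,0,14.2],-0.3]
    - [[0,0,0],[-0.1,0,14.2],-1]
    - [[0,0,0],[-0.1,0,14.2],-1]
    - [[0,0,0],[-0.1,0,14.2],-1]
    - [[0,0,0],[-0.1,0,14.2],-1]
    - [[0,0,0],[-0.1,0,14.2],-1]
    - [[0,0,0],[-0.1,0,14.2],-1]
    - [[0,0,0],[-0.1,0,14.2],-1]
  newtons: 12

```text
clock: 9.1
position: [0.4681, 0.0664, 0.0478]
ee_rot: [0.0, 3.141, -0.0]
force: [0.6, -1.6, 1.9]
width: 0.428
gripper_force: 12.0
```

```bash
python3 -c "
from h import *
delta([.515,-.281,.046])"
```

```text
turn [-0.  0. -0.] cm [ -4.69 -34.74   0.18] | t 9.1 pos [0.4681 0.0664 0.0478] w 0.428 gf 11.976032319653314 F [ 0.6 -1.6  1.9] q [-0.42  0.44  0.22  2.14 -0.17  0.57  1.49]
```

drive_tool:
  commands:
    - [[0,0,0],[0,0,-0.5],-1]
    - [[0,0,0],[0,0,-1.5],-1]
    - [[0,0,0],[0,0,-3],-1]
    - [[0,0,0],[0,0,-5],-1]
    - [[0,0,0],[0,0,-5],-1]

```text
clock: 9.52
position: [0.4698, 0.0668, 0.1011]
ee_rot: [0.0, 3.137, 0.002]
force: [0.8, 0.7, -0.5]
width: 0.432
gripper_force: 11.8
```

```bash
python3 - <<'E'
from h import *
delta([.515,-.281,.046])
a=cams.get_image("wrist"); b=cams.get_image("scene"); cv2.imwrite("pics/w4.png",np.hstack([cv2.resize(a[100:300,220:420],(400,400)),cv2.resize(b[180:300,260:380],(400,400))]))
E
```

```text
turn [ 0.001  0.004 -0.   ] cm [ -4.5  -34.79   5.48] | t 9.52 pos [0.4698 0.0668 0.1011] w 0.432 gf 11.773197940201499 F [ 0.8  0.7 -0.5] q [-0.45  0.35  0.25  2.1  -0.14  0.7   1.46]
```

View pics/w4.png

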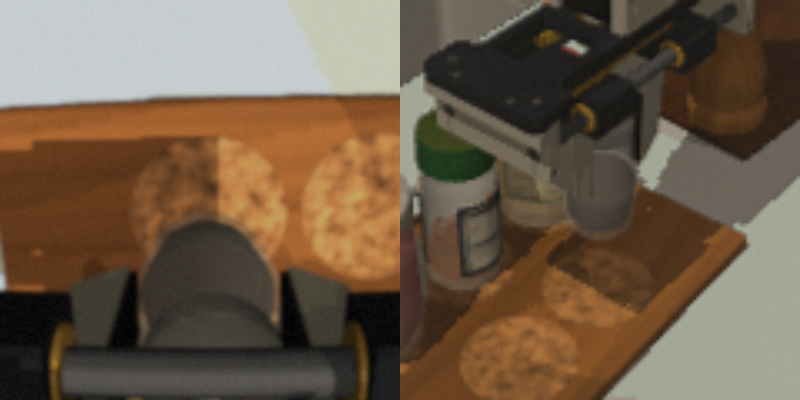

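drive_tool:
  commands:
    - [[0,0,0],[0,0,-3.5],-1]
    - [[0,0,0],[0,0,-7],-1]
    - [[0,0,0],[0,0,-10.5],-1]
    - [[0,0,0],[0,0,-13.5],-1]
    - [[0,0,0],[0,0,-14.5],-1]
    - [[0,0,0],[-0.4,-3,-14.5],-1]
    - [[0,0,0],[-0.8,-6.5,-14.5],-1]
    - [[0,0,0],[-1.3,-10,-14.5],-1]
    - [[0,0,0],[-1.7,-13.5,-14.5],-1]
    - [[0,0,0],[-2.2,-17,-14.5],-1]
    - [[0,0,0],[-2.6,-20.5,-14.5],-1]
    - [[0,0,0],[-3.1,-24,-14.5],-1]
    - [[0,0,0],[-3.6,-27.5,-14.5],-1]
    - [[0,0,0],[-4,-31,-14.5],-1]
    - [[0,0,0],[-4.4,-33.5,-14.5],-1]
    - [[0,0,0],[-4.6,-34.8,-14.5],-1]
    - [[0,0,0],[-4.6,-34.8,-12],-1]
    - [[0,0,0],[-4.6,-34.8,-9],-1]
    - [[0,0,0],[-4.6,-34.8,-9],-1]
    - [[0,0,0],[-4.6,-34.8,-9],-1]

```text
clock: 11.28
position: [0.5129, -0.2799, 0.186]
ee_rot: [0.001, -3.137, -0.003]
force: [0.8, -0.4, -0.7]
width: 0.432
gripper_force: 11.8
```

```bash
python3 -c "
from h import *
delta([.515,-.281,.046])"
```

```text
turn [ 0.002 -0.004  0.001] cm [-0.28 -0.14 14.  ] | t 11.28 pos [ 0.5129 -0.2799  0.186 ] w 0.432 gf 11.774889132357202 F [ 0.8 -0.4 -0.7] q [ 0.08  0.43  0.46  1.75 -0.22  1.02  2.19]
```

drive_tool:
  commands:
    - [[0,0,0],[0,0,3],-1]
    - [[0,0,0],[0,0,6],-1]
    - [[0,0,0],[0,0,9],-1]
    - [[0,0,0],[0,0,11.5],-1]
    - [[0,0,0],[0,0,13],-1]
    - [[0,0,0],[0,0,13.6],-1]
    - [[0,0,0],[0,0,13.8],-1]
    - [[0,0,0],[0,0,13.9],-1]
    - [[0,0,0],[0,0,13.9],-1]

```text
clock: 12.03
position: [0.5151, -0.2818, 0.0502]
ee_rot: [-0.001, 3.139, -0.001]
force: [-0.2, -0.7, -0.8]
width: 0.431
gripper_force: 11.8
```

drive_tool:
  commands:
    - [[0,0,0],[0,0,0.1],-1]
    - [[0,0,0],[0,0,0.2],-1]
    - [[0,0,0],[0,0,0.3],-1]
    - [[0,0,0],[0,0,0.3],-1]
    - [[0,0,0],[0,0,0.3],-1]

```text
clock: 12.45
position: [0.5141, -0.2815, 0.0459]
ee_rot: [-0.0, 3.141, -0.0]
force: [0.1, -0.2, -0.2]
width: 0.429
gripper_force: 11.8
```

drive_tool:
  commands:
    - [[0,0,0],[0,0,0.1],-1]
    - [[0,0,0],[0,0,0.1],-1]
    - [[0,0,0],[0,0,0.1],0.05]
    - [[0,0,0],[0,0,0.1],0.3]
    - [[0,0,0],[0,0,0.1],0.6]
    - [[0,0,0],[0,0,0.1],0.9]
    - [[0,0,0],[0,0,0.1],0.9]
    - [[0,0,0],[0,0,0.1],0.9]
    - [[0,0,0],[0,0,-2],0.9]
    - [[0,0,0],[0,0,-5],0.9]
    - [[0,0,0],[0,0,-8.5],0.9]
    - [[0,0,0],[0,0,-12],0.9]
    - [[0,0,0],[0,0,-15.5],0.9]
    - [[0,0,0],[0,0,-19],0.9]
    - [[0,0,0],[0,0,-19],0.9]
    - [[0,0,0],[0,0,-19],0.9]

```text
clock: 13.78
position: [0.515, -0.2821, 0.2378]
ee_rot: [-0.0, 3.137, -0.002]
force: [-0.2, -0.0, -0.1]
width: 0.949
gripper_force: 0.0
```

```bash
python3 - <<'E'
from h import *
delta([.544,.104,.235],0); delta([.544,.104,.235],np.pi)
a=cams.get_image("scene"); b=cams.get_image("top"); cv2.imwrite("pics/s5.png",np.hstack([cv2.resize(a[100:330,190:420],(400,400)),cv2.resize(b[120:270,195:345+90],(400,250))[:,:400] if 0 else cv2.copyMakeBorder(cv2.resize(b[120:270,195:435],(400,250)),75,75,0,0,0)]))
E
```

```text
turn [0.002 0.004 1.571] cm [-2.9  38.61  0.24] | t 13.78 pos [ 0.515  -0.2821  0.2378] w 0.949 gf 0.0 F [-0.2 -0.  -0.1] q [ 0.06  0.38  0.49  1.69 -0.2   1.12  2.17]
turn [-0.004  0.002 -1.571] cm [-2.9  38.61  0.24] | t 13.78 pos [ 0.515  -0.2821  0.2378] w 0.949 gf 0.0 F [-0.2 -0.  -0.1] q [ 0.06  0.38  0.49  1.69 -0.2   1.12  2.17]
```

View pics/s5.png

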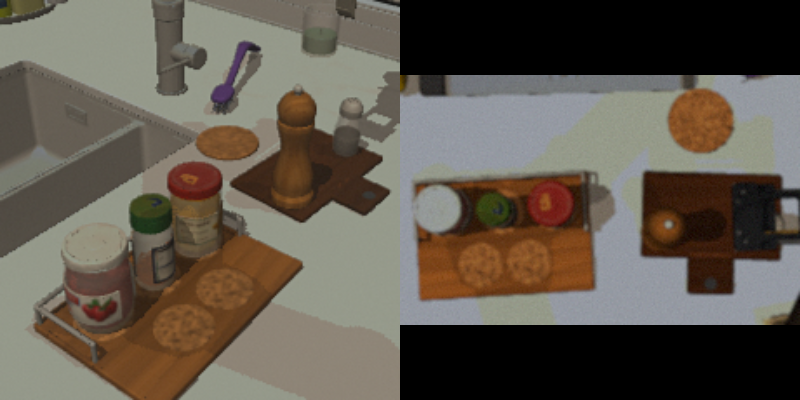

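drive_tool:
  commands:
    - [[0,0,0.12],[-0.2,3,0],0.9]
    - [[0,0,0.24],[-0.5,6,0],0.9]
    - [[0,0,0.36],[-0.7,9,0],0.9]
    - [[0,0,0.48],[-0.9,12,0],0.9]
    - [[0,0,0.6],[-1.1,15,0],0.9]
    - [[0,0,0.72],[-1.4,18,0],0.9]
    - [[0,0,0.84],[-1.6,21,0],0.9]
    - [[0,0,0.96],[-1.8,24,0],0.9]
    - [[0,0,1.08],[-2,27,0],0.9]
    - [[0,0,1.2],[-2.3,30,0],0.9]
    - [[0,0,1.32],[-2.5,33,0],0.9]
    - [[0,0,1.44],[-2.8,36,0],0.9]
    - [[0,0,1.571],[-3,38.6,0],0.9]
    - [[0,0,1.571],[-3,38.6,0],0.9]
    - [[0,0,1.571],[-3,38.6,0],0.9]
    - [[0,0,1.571],[-3,38.6,0],0.9]

```text
clock: 15.22
position: [0.5432, 0.1039, 0.2345]
ee_rot: [-2.22, -2.223, 0.004]
force: [-0.3, -0.5, -1.1]
width: 0.948
gripper_force: 0.0
```

```bash
python3 - <<'E'
from h import *
delta([.545,.104,.073],0)
a=cams.get_image("wrist"); cv2.imwrite("pics/w6.png",cv2.resize(a[60:310,180:480],(720,600)))
i=cams.camera_info("wrist"); print(np.round(i["R"],2).tolist())
E
```

```text
turn [-0.002  0.002  0.001] cm [ 0.04  0.21 16.15] | t 15.22 pos [0.5432 0.1039 0.2345] w 0.948 gf 0.0 F [-0.3 -0.5 -1.1] q [-0.83  0.36  0.74  1.78 -0.27  1.11  0.  ]
[[1.0, 0.0, -0.0], [0.0, -0.96, 0.29], [-0.0, -0.29, -0.96]]
```

View pics/w6.png

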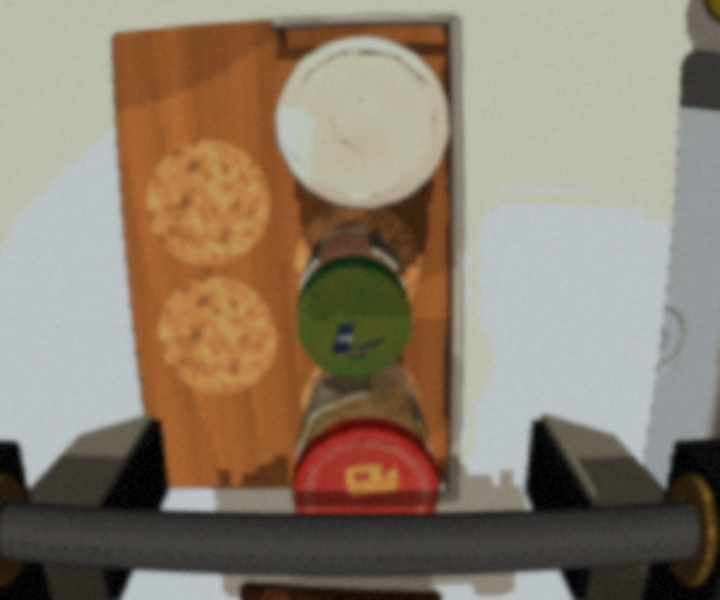

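```bash
python3 - <<'E'
from h import *
C=lambda u,v:((u+.5)/2.4-.5+180,(v+.5)/2.4-.5+60)
print("spice",wun(C(355,317),.118),"jam",wun(C(362,122),.114),"mill disc",wun(C(209,203),.012),"shaker disc",wun(C(217,334),.012))
delta([.545,.104,.083],0)
E
```

```text
spice [0.5456 0.1063 0.118 ] jam [0.5481 0.1802 0.114 ] mill disc [0.4708 0.1387 0.012 ] shaker disc [0.4722 0.0677 0.012 ]
turn [-0.001  0.001  0.   ] cm [ 0.1   0.18 15.19] | t 15.27 pos [0.5434 0.1032 0.2349] w 0.952 gf 0.0 F [-0.5  0.4 -0.2] q [-0.83  0.36  0.74  1.78 -0.27  1.11  0.  ]
```

drive_tool:
  commands:
    - [[0,0,0],[0.2,0.2,3],0.9]
    - [[0,0,0],[0.2,0.2,6],0.9]
    - [[0,0,0],[0.2,0.2,9],0.9]
    - [[0,0,0],[0.2,0.2,12],0.9]
    - [[0,0,0],[0.2,0.2,14.5],0.9]
    - [[0,0,0],[0.2,0.2,15.5],0.9]
    - [[0,0,0],[0.2,0.2,15.5],0.9]
    - [[0,0,0],[0.2,0.2,15.5],0.3]
    - [[0,0,0],[0.2,0.2,15.5],-0.2]
    - [[0,0,0],[0.2,0.2,15.5],-1]
    - [[0,0,0],[0.2,0.2,15.5],-1]
    - [[0,0,0],[0.2,0.2,15.5],-1]
    - [[0,0,0],[0.2,0.2,15.5],-1]
    - [[0,0,0],[0.2,0.2,15.5],-1]
    - [[0,0,0],[0.2,0.2,15.5],-1]
    - [[0,0,0],[0.2,0.2,15.5],-1]
  newtons: 15

```text
clock: 16.6
position: [0.5461, 0.1067, 0.081]
ee_rot: [-2.221, -2.221, -0.001]
force: [-0.8, 0.0, 4.4]
width: 0.492
gripper_force: 15.0
```

```bash
python3 -c "
from h import *
delta([.677,-.195,.08],0)"
```

```text
turn [ 0. -0.  0.] cm [-30.17  13.09   0.09] | t 16.6 pos [0.5461 0.1067 0.081 ] w 0.492 gf 15.000866828486323 F [-0.8  0.   4.4] q [-0.72  0.55  0.62  1.94 -0.44  0.79  0.14]
```

drive_tool:
  commands:
    - [[0,0,0],[0,0,-0.5],-1]
    - [[0,0,0],[0,0,-2],-1]
    - [[0,0,0],[0,0,-5],-1]
    - [[0,0,0],[0,0,-8.5],-1]
    - [[0,0,0],[0,0,-12],-1]
    - [[0,0,0],[0,0,-14],-1]
    - [[0,0,0],[0,0,-14],-1]
    - [[0,0,0],[-3,1.3,-14],-1]
    - [[0,0,0],[-6,2.6,-14],-1]
    - [[0,0,0],[-9,3.9,-14],-1]
    - [[0,0,0],[-12,5.2,-14],-1]
    - [[0,0,0],[-15,6.5,-14],-1]
    - [[0,0,0],[-18,7.8,-14],-1]
    - [[0,0,0],[-21,9.1,-14],-1]
    - [[0,0,0],[-24,10.4,-14],-1]
    - [[0,0,0],[-27,11.7,-14],-1]
    - [[0,0,0],[-29.5,12.8,-13],-1]
    - [[0,0,0],[-30.2,13.1,-10],-1]
    - [[0,0,0],[-30.2,13.1,-8],-1]
    - [[0,0,0],[-30.2,13.1,-8],-1]

```text
clock: 18.27
position: [0.674, -0.1952, 0.1549]
ee_rot: [-2.218, -2.214, 0.007]
force: [-0.3, 1.4, -1.8]
width: 0.491
gripper_force: 15.0
```

```bash
python3 - <<'E'
from h import *
delta([.677,-.195,.075],0)
a=cams.get_image("top"); b=cams.get_image("wrist"); cv2.imwrite("pics/w7.png",np.hstack([cv2.resize(a[110:260,310:460],(400,400)),cv2.resize(b[60:310,190:440],(400,400))]))
E
```

```text
turn [-0.008 -0.002 -0.002] cm [0.01 0.37 7.99] | t 18.27 pos [ 0.674  -0.1952  0.1549] w 0.491 gf 14.998461278155446 F [-0.3  1.4 -1.8] q [-0.18  0.69  0.67  1.48 -0.45  1.14  0.57]
```

View pics/w7.png

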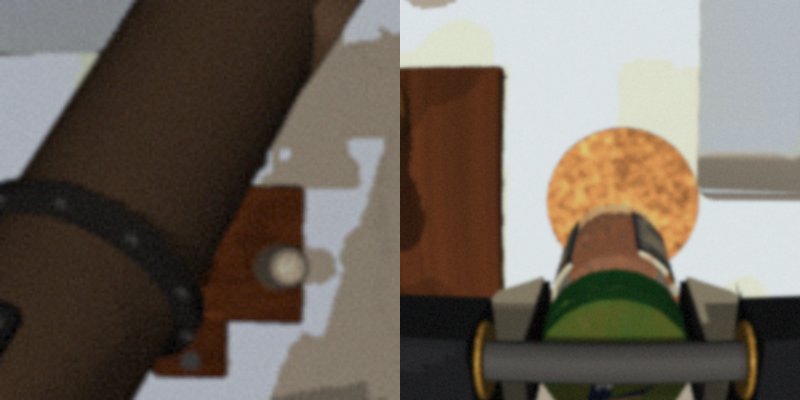

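```bash
python3 - <<'E'
from h import *
print(wun((328.5,186),.006)); delta([.677,-.195,.075],0)
E
```

```text
[ 0.6796 -0.1954  0.006 ]
turn [-0.003 -0.001  0.   ] cm [-0.02  0.09  8.48] | t 18.37 pos [ 0.6763 -0.1949  0.1598] w 0.491 gf 14.99826081097126 F [ 0.3  0.1 -0.6] q [-0.18  0.69  0.67  1.47 -0.45  1.14  0.57]
```

Consistent (within 3 mm). Descend.

drive_tool:
  commands:
    - [[0,0,0],[0,0.15,2.5],-1]
    - [[0,0,0],[0,0.15,5],-1]
    - [[0,0,0],[0,0.15,7],-1]
    - [[0,0,0],[0,0.15,8],-1]
    - [[0,0,0],[0,0.15,8.2],-1]
    - [[0,0,0],[0,0.15,8.3],-1]
    - [[0,0,0],[0,0.15,8.4],-1]
    - [[0,0,0],[0,0.15,8.4],-1]
    - [[0,0,0],[0,0.15,8.4],-1]

```text
clock: 19.12
position: [0.6791, -0.1957, 0.0781]
ee_rot: [2.22, 2.22, 0.002]
force: [0.5, -0.5, -1.3]
width: 0.488
gripper_force: 15.0
```

drive_tool:
  commands:
    - [[0,0,0],[0,0,0.1],-1]
    - [[0,0,0],[0,0,0.2],-1]
    - [[0,0,0],[0,0,0.3],-1]
    - [[0,0,0],[0,0,0.3],-1]
    - [[0,0,0],[0,0,0.3],-1]

```text
clock: 19.53
position: [0.6788, -0.1957, 0.075]
ee_rot: [2.221, 2.221, 0.001]
force: [-1.4, 1.0, 8.0]
width: 0.487
gripper_force: 15.0
```

drive_tool:
  commands:
    - [[0,0,0],[0,0,-0.1],-1]
    - [[0,0,0],[0,0,-0.1],0.15]
    - [[0,0,0],[0,0,-0.1],0.4]
    - [[0,0,0],[0,0,-0.1],0.7]
    - [[0,0,0],[0,0,-0.1],0.9]
    - [[0,0,0],[0,0,-0.1],0.9]
    - [[0,0,0],[0,0,-0.1],0.9]
    - [[0,0,0],[0,0,-2],0.9]
    - [[0,0,0],[0,0,-5],0.9]
    - [[0,0,0],[0,0,-8.5],0.9]
    - [[0,0,0],[0,0,-12],0.9]
    - [[0,0,0],[0,0,-15.5],0.9]
    - [[0,0,0],[0,0,-17],0.9]
    - [[0,0,0],[0,0,-17],0.9]
    - [[0,0,0],[0,0,-17],0.9]

```text
clock: 20.78
position: [0.6788, -0.1957, 0.2446]
ee_rot: [2.22, 2.22, 0.002]
force: [0.2, 0.3, -1.0]
width: 0.952
gripper_force: 0.0
```

```bash
python3 - <<'E'
from h import *
delta([.515,-.282,.24],np.pi/2)
a=cams.get_image("scene"); b=cams.get_image("wrist"); cv2.imwrite("pics/w8.png",np.hstack([cv2.resize(a[120:260,280:420],(400,400)),cv2.resize(b[60:310,190:440],(400,400))]))
E
```

```text
turn [ 1.000e-03  2.000e-03 -1.571e+00] cm [ -8.63 -16.38   0.43] | t 20.78 pos [ 0.6788 -0.1957  0.2446] w 0.952 gf 0.0 F [ 0.2  0.3 -1. ] q [-0.19  0.63  0.71  1.36 -0.41  1.3   0.53]
```

View pics/w8.png

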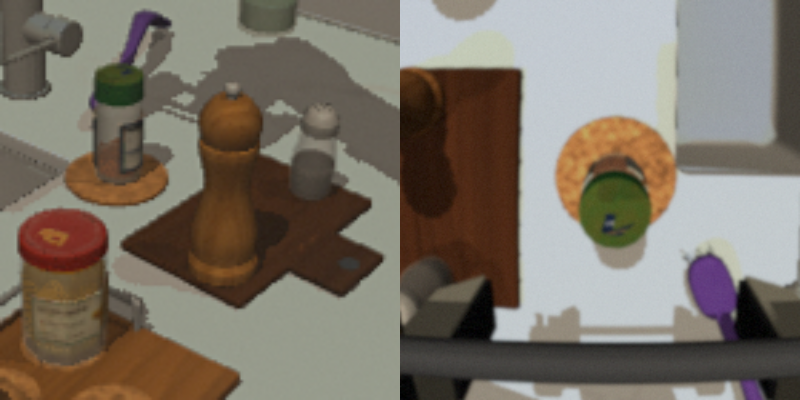

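drive_tool:
  commands:
    - [[0,0,-0.12],[0,-3,0],0.9]
    - [[0,0,-0.24],[-1,-6,0],0.9]
    - [[0,0,-0.36],[-2,-9,0],0.9]
    - [[0,0,-0.48],[-3,-11,0],0.9]
    - [[0,0,-0.6],[-4,-13,0],0.9]
    - [[0,0,-0.72],[-6,-15,0],0.9]
    - [[0,0,-0.84],[-8,-16,0],0.9]
    - [[0,0,-0.96],[-8.6,-16.4,0.4],0.9]
    - [[0,0,-1.08],[-8.6,-16.4,0.4],0.9]
    - [[0,0,-1.2],[-8.6,-16.4,0.4],0.9]
    - [[0,0,-1.32],[-8.6,-16.4,0.4],0.9]
    - [[0,0,-1.44],[-8.6,-16.4,0.4],0.9]
    - [[0,0,-1.571],[-8.6,-16.4,0.4],0.9]
    - [[0,0,-1.571],[-8.6,-16.4,0.4],0.9]
    - [[0,0,-1.571],[-8.6,-16.4,0.4],0.9]
    - [[0,0,-1.571],[-8.6,-16.4,0.4],0.9]

```text
clock: 22.22
position: [0.5141, -0.2813, 0.239]
ee_rot: [-0.006, -3.14, -0.001]
force: [1.2, 1.4, 0.0]
width: 0.951
gripper_force: 0.0
```

```bash
python3 - <<'E'
from h import *
delta([.515,-.282,.046])
E
```

```text
turn [ 0.001 -0.001 -0.004] cm [-0.12 -0.08 19.3 ] | t 22.22 pos [ 0.5141 -0.2813  0.239 ] w 0.951 gf 0.0 F [1.2 1.4 0. ] q [ 0.13  0.37  0.38  1.68 -0.15  1.13  2.12]
```

drive_tool:
  commands:
    - [[0,0,0],[-0.1,-0.1,3.5],0.9]
    - [[0,0,0],[-0.1,-0.1,7],0.9]
    - [[0,0,0],[-0.1,-0.1,10.5],0.9]
    - [[0,0,0],[-0.1,-0.1,14],0.9]
    - [[0,0,0],[-0.1,-0.1,17],0.9]
    - [[0,0,0],[-0.1,-0.1,19],0.9]
    - [[0,0,0],[-0.1,-0.1,19.2],0.9]
    - [[0,0,0],[-0.1,-0.1,19.2],0.9]
    - [[0,0,0],[-0.1,-0.1,19.2],0.2]
    - [[0,0,0],[-0.1,-0.1,19.2],-0.3]
    - [[0,0,0],[-0.1,-0.1,19.2],-1]
    - [[0,0,0],[-0.1,-0.1,19.2],-1]
    - [[0,0,0],[-0.1,-0.1,19.2],-1]
    - [[0,0,0],[-0.1,-0.1,19.2],-1]
    - [[0,0,0],[-0.1,-0.1,19.2],-1]
    - [[0,0,0],[-0.1,-0.1,19.2],-1]
    - [[0,0,0],[-0.1,-0.1,19.2],-1]
  newtons: 12

```text
clock: 23.63
position: [0.5155, -0.2823, 0.0478]
ee_rot: [-0.0, 3.141, 0.0]
force: [0.1, 1.1, 0.9]
width: 0.422
gripper_force: 12.0
```

```bash
python3 - <<'E'
from h import *
delta([.468,.0665,.048])
E
```

```text
turn [0. 0. 0.] cm [ 4.750e+00  3.488e+01 -1.000e-02] | t 23.63 pos [ 0.5155 -0.2823  0.0478] w 0.422 gf 11.971674004162196 F [0.1 1.1 0.9] q [ 0.2   0.59  0.31  1.87 -0.26  0.72  2.22]
```

drive_tool:
  commands:
    - [[0,0,0],[0,0,-1],-1]
    - [[0,0,0],[0,0,-4],-1]
    - [[0,0,0],[0,0,-7.5],-1]
    - [[0,0,0],[0,0,-11],-1]
    - [[0,0,0],[0,0,-14.5],-1]
    - [[0,0,0],[0,0,-18],-1]
    - [[0,0,0],[0,0,-20],-1]
    - [[0,0,0],[0,0,-20],-1]
    - [[0,0,0],[0.5,3.5,-20],-1]
    - [[0,0,0],[0.9,7,-20],-1]
    - [[0,0,0],[1.4,10.5,-20],-1]
    - [[0,0,0],[1.9,14,-20],-1]
    - [[0,0,0],[2.4,17.5,-20],-1]
    - [[0,0,0],[2.9,21,-20],-1]
    - [[0,0,0],[3.4,24.5,-20],-1]
    - [[0,0,0],[3.8,28,-20],-1]
    - [[0,0,0],[4.3,31.5,-20],-1]
    - [[0,0,0],[4.6,34,-20],-1]
    - [[0,0,0],[4.65,34.9,-20],-1]
    - [[0,0,0],[4.65,34.9,-20],-1]

```text
clock: 25.3
position: [0.4682, 0.069, 0.2474]
ee_rot: [0.007, -3.141, -0.001]
force: [-0.7, -0.3, 0.6]
width: 0.424
gripper_force: 11.8
```

drive_tool:
  commands:
    - [[0,0,0],[0,0,3],-1]
    - [[0,0,0],[0,0,6],-1]
    - [[0,0,0],[0,0,9],-1]
    - [[0,0,0],[0,0,12],-1]
    - [[0,0,0],[0,0,14],-1]
    - [[0,0,0],[0,0,15],-1]
    - [[0,0,0],[0,0,15],-1]
    - [[0,0,0],[0,0,15],-1]
    - [[0,0,0],[0,0,15],-1]

```text
clock: 26.05
position: [0.4696, 0.0656, 0.0985]
ee_rot: [0.002, 3.14, -0.0]
force: [0.2, -0.1, -0.7]
width: 0.42
gripper_force: 11.8
```

```bash
python3 - <<'E'
from h import *
delta([.469,.0665,.050])
E
```

```text
turn [-0.     0.001 -0.001] cm [0.07 0.09 4.85] | t 26.05 pos [0.4696 0.0656 0.0985] w 0.42 gf 11.782036998483818 F [ 0.2 -0.1 -0.7] q [-0.39  0.36  0.18  2.09 -0.09  0.7   1.42]
```

drive_tool:
  commands:
    - [[0,0,0],[0,0.1,2],-1]
    - [[0,0,0],[0,0.1,4],-1]
    - [[0,0,0],[0,0.1,4.4],-1]
    - [[0,0,0],[0,0.1,4.6],-1]
    - [[0,0,0],[0,0.1,4.7],-1]
    - [[0,0,0],[0,0.1,4.8],-1]
    - [[0,0,0],[0,0.1,4.8],-1]
    - [[0,0,0],[0,0.1,4.8],-1]

```text
clock: 26.72
position: [0.4694, 0.0677, 0.0505]
ee_rot: [-0.0, 3.14, 0.001]
force: [-0.2, 0.2, -1.0]
width: 0.425
gripper_force: 11.8
```

drive_tool:
  commands:
    - [[0,0,0],[0,0,0.1],-1]
    - [[0,0,0],[0,0,0.15],-1]
    - [[0,0,0],[0,0,0.15],-1]
    - [[0,0,0],[0,0,0.15],-1]

```text
clock: 27.05
position: [0.4702, 0.0677, 0.0495]
ee_rot: [0.0, 3.139, 0.001]
force: [-1.7, -1.1, 13.1]
width: 0.422
gripper_force: 12.9
```

drive_tool:
  commands:
    - [[0,0,0],[0,0,-0.1],-1]
    - [[0,0,0],[0,0,-0.1],0.05]
    - [[0,0,0],[0,0,-0.1],0.3]
    - [[0,0,0],[0,0,-0.1],0.6]
    - [[0,0,0],[0,0,-0.1],0.8]
    - [[0,0,0],[0,0,-0.1],0.8]
    - [[0,0,0],[0,0,-0.1],0.8]
    - [[0,0,0],[0,0,-2],0.8]
    - [[0,0,0],[0,0,-5],0.8]
    - [[0,0,0],[0,0,-8.5],0.8]
    - [[0,0,0],[0,0,-12],0.8]
    - [[0,0,0],[0,0,-15.5],0.8]
    - [[0,0,0],[0,0,-19],0.8]
    - [[0,0,0],[0,0,-20],0.8]
    - [[0,0,0],[0,0,-20],0.8]
    - [[0,0,0],[0,0,-20],0.8]

```text
clock: 28.38
position: [0.4689, 0.0676, 0.2482]
ee_rot: [-0.0, 3.141, 0.001]
force: [-0.4, -0.0, -0.7]
width: 0.901
gripper_force: 0.0
```

```bash
python3 - <<'E'
from h import *
delta([.515,-.1305,.25])
E
```

```text
turn [0.    0.001 0.   ] cm [ -4.6  -19.81  -0.19] | t 28.38 pos [0.4689 0.0676 0.2482] w 0.901 gf 0.0 F [-0.4 -0.  -0.7] q [-0.44  0.16  0.21  1.91 -0.04  1.07  1.36]
```

drive_tool:
  commands:
    - [[0,0,0],[-1,-4,0],0.9]
    - [[0,0,0],[-2,-8,0],0.9]
    - [[0,0,0],[-3,-12,0],0.9]
    - [[0,0,0],[-4,-16,0],0.9]
    - [[0,0,0],[-4.6,-19.8,0],0.9]
    - [[0,0,0],[-4.6,-19.8,0],0.9]
    - [[0,0,0],[-4.6,-19.8,0],0.9]
    - [[0,0,0],[-4.6,-19.8,0],0.9]

```text
clock: 29.05
position: [0.514, -0.1298, 0.2464]
ee_rot: [-0.0, -3.138, -0.001]
force: [0.7, 0.2, -0.4]
width: 0.951
gripper_force: 0.0
```

```bash
python3 - <<'E'
from h import *
delta([.515,-.1305,.1305])
E
```

```text
turn [ 0.001 -0.003 -0.   ] cm [-0.14 -0.08 11.59] | t 29.05 pos [ 0.514  -0.1298  0.2464] w 0.951 gf 0.0 F [ 0.7  0.2 -0.4] q [-0.12  0.27  0.34  1.79 -0.1   1.1   1.82]
```

drive_tool:
  commands:
    - [[0,0,0],[0,0,3],0.9]
    - [[0,0,0],[0,0,6],0.9]
    - [[0,0,0],[0,0,9],0.9]
    - [[0,0,0],[0,0,11],0.9]
    - [[0,0,0],[0,0,11.6],0.9]
    - [[0,0,0],[0,0,11.6],0.9]
    - [[0,0,0],[0,0,11.6],0.4]
    - [[0,0,0],[0,0,11.6],0.1]
    - [[0,0,0],[0,0,11.6],-1]
    - [[0,0,0],[0,0,11.6],-1]
    - [[0,0,0],[0,0,11.6],-1]
    - [[0,0,0],[0,0,11.6],-1]
    - [[0,0,0],[0,0,11.6],-1]
    - [[0,0,0],[0,0,11.6],-1]
    - [[0,0,0],[0,0,11.6],-1]
  newtons: 18

```text
clock: 30.3
position: [0.5152, -0.1305, 0.1326]
ee_rot: [-0.0, 3.141, -0.0]
force: [-0.1, 0.5, 4.2]
width: 0.525
gripper_force: 18.0
```

```bash
python3 - <<'E'
from h import *
delta([.471,.137,.1325])
E
```

```text
turn [-0.     0.001  0.   ] cm [ 4.42 26.75  0.  ] | t 30.3 pos [ 0.5152 -0.1305  0.1326] w 0.525 gf 18.000445624056738 F [-0.1  0.5  4.2] q [-0.09  0.39  0.31  1.94 -0.16  0.84  1.88]
```

drive_tool:
  commands:
    - [[0,0,0],[0,0,-1],-1]
    - [[0,0,0],[0,0,-4],-1]
    - [[0,0,0],[0,0,-7.5],-1]
    - [[0,0,0],[0,0,-11],-1]
    - [[0,0,0],[0,0,-13],-1]
    - [[0,0,0],[0,0,-13],-1]
    - [[0,0,0],[0.5,3,-13],-1]
    - [[0,0,0],[1,6,-13],-1]
    - [[0,0,0],[1.5,9,-13],-1]
    - [[0,0,0],[2,12,-13],-1]
    - [[0,0,0],[2.5,15,-13],-1]
    - [[0,0,0],[3,18,-13],-1]
    - [[0,0,0],[3.5,21,-13],-1]
    - [[0,0,0],[4,24,-13],-1]
    - [[0,0,0],[4.3,26,-13],-1]
    - [[0,0,0],[4.4,26.7,-13],-1]
    - [[0,0,0],[4.4,26.7,-13],-1]
    - [[0,0,0],[4.4,26.7,-13],-1]

```text
clock: 31.8
position: [0.4706, 0.1357, 0.2617]
ee_rot: [0.0, -3.141, 0.002]
force: [0.2, 0.1, -1.3]
width: 0.519
gripper_force: 18.0
```

drive_tool:
  commands:
    - [[0,0,0],[0,0,3],-1]
    - [[0,0,0],[0,0,6],-1]
    - [[0,0,0],[0,0,8],-1]
    - [[0,0,0],[0,0,9],-1]
    - [[0,0,0],[0,0,9],-1]
    - [[0,0,0],[0,0,9],-1]
    - [[0,0,0],[0,0,9],-1]

```text
clock: 32.38
position: [0.4719, 0.1362, 0.1735]
ee_rot: [0.001, 3.14, 0.001]
force: [-0.2, -0.3, -1.2]
width: 0.519
gripper_force: 18.0
```

```bash
python3 - <<'E'
from h import *
delta([.4715,.137,.1345])
E
```

```text
turn [ 0.001  0.002 -0.001] cm [0.05 0.07 3.9 ] | t 32.38 pos [0.4719 0.1362 0.1735] w 0.519 gf 17.999903961026575 F [-0.2 -0.3 -1.2] q [-0.52  0.27  0.17  1.97 -0.06  0.9   1.24]
```

drive_tool:
  commands:
    - [[0,0,0],[0,0.1,1.5],-1]
    - [[0,0,0],[0,0.1,3],-1]
    - [[0,0,0],[0,0.1,3.5],-1]
    - [[0,0,0],[0,0.1,3.7],-1]
    - [[0,0,0],[0,0.1,3.8],-1]
    - [[0,0,0],[0,0.1,3.8],-1]
    - [[0,0,0],[0,0.1,3.8],-1]

```text
clock: 32.97
position: [0.4715, 0.1377, 0.1351]
ee_rot: [-0.0, 3.14, 0.001]
force: [-0.3, -0.7, -1.6]
width: 0.523
gripper_force: 18.0
```

drive_tool:
  commands:
    - [[0,0,0],[0,0,0.1],-1]
    - [[0,0,0],[0,0,0.15],-1]
    - [[0,0,0],[0,0,0.15],-1]
    - [[0,0,0],[0,0,0.15],-1]

```text
clock: 33.3
position: [0.4728, 0.138, 0.1344]
ee_rot: [0.0, 3.138, 0.002]
force: [0.8, -1.1, 9.8]
width: 0.524
gripper_force: 18.0
```

Landed (9.8 N). Ease, release, and retreat upward.

drive_tool:
  commands:
    - [[0,0,0],[0,0,-0.1],-1]
    - [[0,0,0],[0,0,-0.1],0.15]
    - [[0,0,0],[0,0,-0.1],0.3]
    - [[0,0,0],[0,0,-0.1],0.6]
    - [[0,0,0],[0,0,-0.1],0.9]
    - [[0,0,0],[0,0,-0.1],0.9]
    - [[0,0,0],[0,0,-0.1],0.9]
    - [[0,0,0],[0,0,-2],0.9]
    - [[0,0,0],[0,0,-5],0.9]
    - [[0,0,0],[0,0,-8.5],0.9]
    - [[0,0,0],[0,0,-12],0.9]
    - [[0,0,0],[0,0,-13],0.9]
    - [[0,0,0],[0,0,-13],0.9]
    - [[0,0,0],[0,0,-13],0.9]

```text
clock: 34.47
position: [0.4709, 0.1377, 0.2627]
ee_rot: [-0.0, 3.141, 0.001]
force: [-0.5, 0.5, 0.8]
width: 0.95
gripper_force: 0.0
```

drive_tool:
  commands:
    - [[0,0,0],[3,0,0],0.9]
    - [[0,0,0],[6,2,0],0.9]
    - [[0,0,0],[8,5,0],0.9]
    - [[0,0,0],[8,9,0],0.9]
    - [[0,0,0],[8,13,0],0.9]
    - [[0,0,0],[8,17,0],0.9]
    - [[0,0,0],[8,20,0],0.9]
    - [[0,0,0],[8,20,0],0.9]
    - [[0,0,0],[8,20,0],0.9]

```text
clock: 35.22
position: [0.3896, 0.3385, 0.2603]
ee_rot: [0.005, -3.139, 0.004]
force: [0.5, -1.1, -0.1]
width: 0.949
gripper_force: 0.0
```

```bash
python3 - <<'E'
from h import *
delta([.4715,.137,.1345])
a=cams.get_image("scene"); b=cams.get_image("top")
cv2.imwrite("pics/f.png",np.hstack([cv2.resize(a[160:340,190:370],(400,400)),cv2.resize(b[110:270,195:395+20][:,:220],(400,400))]))
cv2.imwrite("pics/f2.png",cv2.resize(b[120:265,195:435],None,fx=3.3,fy=3.3,interpolation=cv2.INTER_CUBIC))
E
```

```text
turn [-0.003 -0.003  0.003] cm [ -8.16 -20.14  12.61] | t 35.22 pos [0.3896 0.3385 0.2603] w 0.949 gf 0.0 F [ 0.5 -1.1 -0.1] q [-0.83  0.23  0.01  1.78 -0.    1.13  0.76]
```

View pics/f2.png

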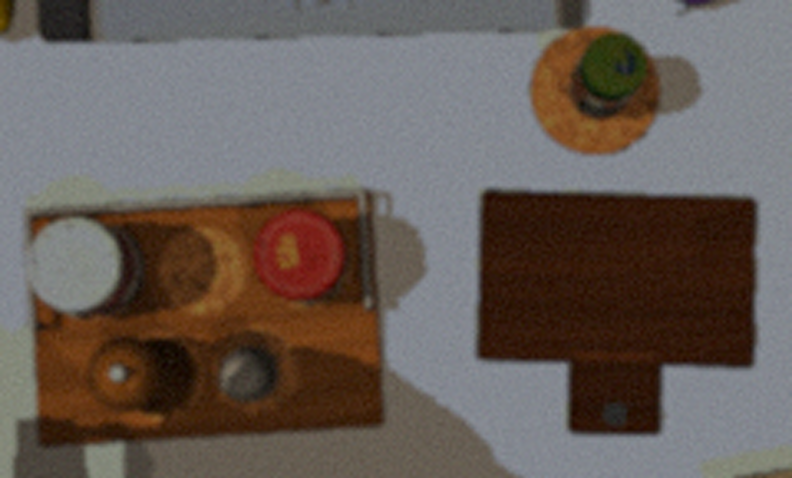

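View pics/f.png

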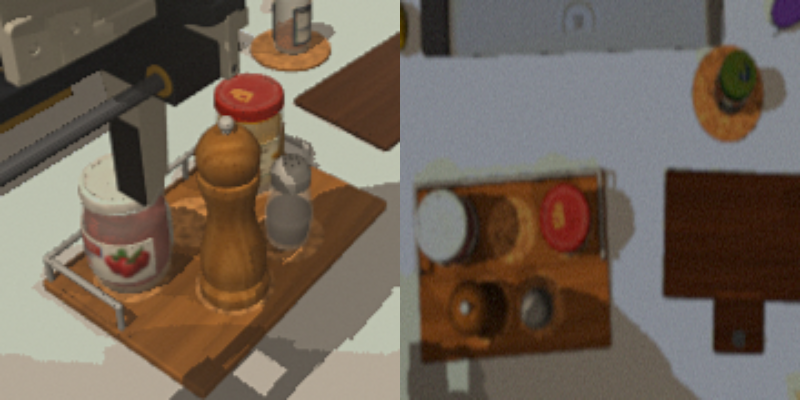

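```bash
python3 - <<'E'
from h import *
from cell import job
T=lambda u,v:((u+.5)/3.3-.5+195,(v+.5)/3.3-.5+120)
j=unproj("top",T(613,66),.112); c=unproj("top",T(595,91),.006); d=np.hypot(*(j-c)[:2]); print(j,c,d)
if d<.009: print(job.sign_off())
E
```

```text
[ 0.67538082 -0.19495359  0.112     ] [ 0.67676228 -0.19485797  0.006     ] 0.001384769008035287
the job is handed in; nothing more can be done
None
```

The job is handed in at about 35 s on the robot clock: from the last camera images, the spice jar stands about 1.4 mm off the coaster's middle, the mill and shaker are back on the rack within about 2 mm of where they stood, and the honey and jam have not moved.

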